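# Put a sand core into the drying cabinet behind its sash

## Task

Raise the sash of the drying cabinet fully, take the tall straight cylindrical core from the table and stand it upright with its whole foot on the round steel plate inside, then lower the sash gently until it is fully shut. Cores are brittle: keep the core upright while carrying it, and leave the other cores and the glue bottle where they are.

Things in the scene. Friction and masses are not known exactly. Their poses are not given: they have to be found in the camera images.
- cabinet: fixed clear-sided drying cabinet. Origin at table level, middle of the front opening, in the sash plane; x axis points inward, y to the left of one facing it, z up. Opening 278 mm wide between 343 mm high guides. Floor top z = 8 mm, back wall x = 125, roof underside z = 264 mm at its front. To get in, lean the tool back about 45 degrees. Keep clear of the red hose hanging on its left.
- sash (a joint): height of the sliding sash in m: 0 = fully shut (lower edge 10 mm above the table), 0.23 = fully raised (lower edge 240 mm above the table). It starts shut or a little open. It weighs about 0.35 kg and stays by friction where it is left: about 11 N lifts it, about 4 N pushes it down.
- sash_handle (a point): centre of the black upright grip bar on the sash front, moving with the sash: 14 mm deep, 18 mm wide (cabinet's y), 50 mm tall, its centre 35 mm in front of the sash plane and 118 mm above the table when shut; 10 mm thick posts 20 mm above and below the centre join it to the sash, whose face is 7 mm in front of the sash plane. Axes as the cabinet's.
- plate_top (a point): centre of the upper face of the round steel drying plate, 84 mm across and 6 mm thick, fixed on the cabinet floor about 53 mm inward from the sash plane; where it lies along the front varies. Upper face 14 mm above the table.
- core_center (a point): centre of the straight sand-coloured cylindrical core, 28 mm in diameter and 78 mm tall (this point 39 mm above its foot), about 0.09 kg, standing upright on the table, taller and plainer than the stepped core near it; its z axis is the cylinder's axis, pointing up.
- stepped_core: another sand core with three round steps, 44 mm across and 55 mm tall, standing on the table, at least 80 mm from the straight one; the two swap places from run to run; origin at the centre of its foot. Leave it alone.
- small_core: small core rod, 16 mm thick and 75 mm long, lying on the cabinet floor at the +y end, along the cabinet's depth; origin at its underside. Leave it alone.
- amber_glue: brown glue bottle with a black cap, 33 x 50 x 126 mm, standing at the back left, beside the cabinet; origin at the centre of its foot. Leave it alone.
Things that resemble listed ones, but are neither listed nor needed, are in the scene too. What is shaped like the part that bears core_center but black or yellow is not meant.

How it is judged:
By the outcome, as a careful person would: the job done as asked, in the order asked, and still so for the second after the job is handed in, with the robot touching nothing.
It also fails if it takes over 72 s, if anything falls off the work surface, if the arm or the gripper's body presses on something with over 40 N, if the wrist force passes 120 N, or if a joint passes its speed limit or range.

## Robot

A 6-joint arm with a two-finger parallel gripper is mounted at the origin on the work surface; the furniture and walls round the work are solid. World frame = base frame: x ahead of the robot, y to its left, z up, the work surface at z = 0. Lengths are in mm, angles in rad, forces in N, time in s.
With the tool pointing down it reaches from about 325 to 875 mm from the base axis. Payload 4.4 kg.
Tool frame: the origin (TCP) lies on the centre line of the jaws, within the pads' length; the fingertips stand ahead of it and the grasp point (between the pads) lies 6 mm ahead of it (ctrl.tcp_to_tips is the z of the fingertips in the tool frame, in mm); z points along the fingers, y is the direction in which the jaws open and shut (so a half turn about z gives the same grasp; the last joint's range is limited). The gripper opens to 85 mm and grips with 20 to 120 N. Pads are 22 mm wide; open, the fingers measure 114 mm over their backs; the gripper's body (76 mm by 85 mm) begins 54 mm behind the grasp point. The pads swing forward as they close: fully open they stand 13 mm farther back than shut.
Start: joints at [0.988, 0.207, 1.542, -0, 1.393, -0.15], TCP at [241.173, 521.98, 256.282] pointing down, gripper open.
Joint ranges: [-2.73, 2.73], [-0.86, 2.22], [0.23, 2.46], [-1.11, 4.25], [0.08, 2.63], [-2.82, 2.82]. Speed limits (rad/s): [2.79, 2.79, 3.14, 3.14, 3.14, 3.14].

## Interface

Orientations are given as a 3x3 rotation matrix whose columns are the frame's x, y, z axes.
In Python, from plant import ctrl, sensors, optics gives the robot as it stands. Calls block until the motion is done:
- ctrl.move_ptp(position, orientation): joint-space move of the TCP to a pose.
- ctrl.move_l(position, rot=None, vel=150, threshold=None): straight line of the TCP; rot=None keeps the orientation; vel is the mean speed in mm/s. With threshold (N) it stops when the force on the tool has changed by that much, and returns True; else False.
- ctrl.set_joints(angles): joint-space move.
- ctrl.gripper_to(opening, force=None): finger opening in mm; force is the grip in N (None keeps the last); returns when the fingers have stopped.
- ctrl.hold(seconds).
- ctrl.solve_ik(position, orientation): joint angles nearest the present ones, or None.
- sensors.read_state(): the state.
- optics.grab_frame(name): name is "side" or "top" or "wrist"; returns (picture, depth): 384x512x3 uint8, red, green, blue; 384x512 float32, mm along the optical axis (not along the pixel's ray), 0 where there is no reading.
- optics.camera_params(name): a dict with "mtx" (3x3 intrinsics, pixels), "k1" (the pictures are not rectified: a ray, as slopes to the right and down, at radius r is drawn at 1 + k1 r^2 times it, then the intrinsics apply), "R" (3x3) and "t" (3): a world point X has camera coordinates R X + t; the wrist camera has in their place "T_tool_cam" (4x4, takes a point from camera to tool coordinates, whose origin is the TCP and whose axes are the flange's). Camera axes: x right, y down, z forward; pixel columns grow to the right and rows downward; lengths in mm; the calibration is good to about 2 mm. A picture is of the moment at which its call begins: read the wrist's pose just before it. camera_params takes no time and is no camera call.
A pose or a line that the arm cannot do raises ctrl.MotionError and nothing moves.
- ctrl.finish_job(): hands the job in, once; it reports no verdict.
The state is a dict: "t": time; "q": joint angles; "qvel": joint speeds; "tau": joint torques, N m; "eef_pos": TCP position; "eef_rot": TCP orientation; "force": force on the tool from outside, world axes, zero at the start; "wrist_torque": the same for the moment, N m; "grip_width": finger opening in mm.
Only numpy, scipy, OpenCV 4.12 (cv2) and the standard library are available. Lean on these libraries where they do the work, as an engineer would, in place of code of your own. Each camera call takes 0.05 s, during which the arm holds its last target. There are 200 camera calls.

## Working session

There is one attempt and no reset: what is moved stays moved. The work goes in short steps, each a Python script; the robot and the scene stay as the last script left them, time stands still between calls to the robot, and variables do not carry over. Pictures are saved under pics/ and viewed, about 8 in all and at most 12, crops included, and the job is handed in when it is done.

```bash
ls; mkdir -p pics; cat > h.py <<'E'
import numpy as np, cv2
from plant import ctrl, sensors, optics
def ray(name,u,v):
    p=optics.camera_params(name);K=np.array(p["mtx"]);k=p["k1"]
    d=np.array([(u-K[0,2])/K[0,0],(v-K[1,2])/K[1,1]])
    s=d.copy()
    for _ in range(20): s=d/(1+k*(s@s))
    if "R" in p: R=np.array(p["R"]);t=np.array(p["t"])
    else:
        st=sensors.read_state();T=np.array(p["T_tool_cam"]);E=np.array(st["eef_rot"])
        R=(E@T[:3,:3]).T;t=-R@(E@T[:3,3]+np.array(st["eef_pos"]))
    return -R.T@t, R.T@np.array([s[0],s[1],1.])
def on_z(name,u,v,z):
    o,d=ray(name,u,v);return o+d*(z-o[2])/d[2]
def at_depth(name,u,v,D):
    o,d=ray(name,u,v);return o+d*D
E
python3 - <<'E'
from h import *
for n in("side","top"):
    im,d=optics.grab_frame(n);cv2.imwrite(f"pics/{n}0.png",im[:,:,::-1]);np.savez(f"{n}0",im=im,d=d)
    p=optics.camera_params(n);R=np.array(p["R"]);print(n,-R.T@np.array(p["t"]),R[2],p["mtx"][0],p["k1"])
print(ctrl.tcp_to_tips, sensors.read_state())
print(optics.camera_params("wrist"))
E
```

```text
pics
side [  21.86719292 -202.1258597   906.75014754] [ 0.52082454  0.12055807 -0.84510801] [448.9635693    0.         255.72150953] 0.02988815796042536
top [-141.38830718 -259.22514902 1299.22108522] [ 0.46015395  0.11815994 -0.87994123] [482.24542124   0.         251.21414874] -0.20334677955837846
25.0 {'t': 0.1, 'q': array([ 9.87511688e-01,  2.07384090e-01,  1.54282621e+00,  7.69139417e-06,
        1.39350973e+00, -1.50509040e-01]), 'qvel': array([-0.00100683, -0.00226072, -0.00505982, -0.00066895,  0.00065808,
        0.00130509]), 'tau': array([ 1.82897452e-05, -3.84101665e+01, -2.92545998e+01, -1.44895112e-04,
        4.92141393e-03,  2.74697487e-05]), 'eef_pos': array([240.80669982, 521.44137712, 255.20666171]), 'eef_rot': array([[-9.07804419e-01,  4.19392118e-01, -1.17800598e-03],
       [ 4.19393645e-01,  9.07802750e-01, -1.77145471e-03],
       [ 3.26462924e-04, -2.10218263e-03, -9.99997737e-01]]), 'force': array([ 0.59187421,  1.5781681 , -0.32308455]), 'wrist_torque': array([ 0.02416342, -0.01942452,  0.0389282 ]), 'grip_width': 85.45278502200159}
{'mtx': array([[333.64749877,   0.        , 260.83210468],
       [  0.        , 333.64749877, 189.79846312],
       [  0.        ,   0.        ,   1.        ]]), 'k1': -0.044900097897706485, 'T_tool_cam': array([[-7.00855611e-05, -9.45616605e-01, -3.25283308e-01,
         8.37488582e+01],
       [ 9.99998538e-01, -6.21997513e-04,  1.59272150e-03,
         1.11726370e-01],
       [-1.70842931e-03, -3.25282721e-01,  9.45615267e-01,
        -1.16427596e+02],
       [ 0.00000000e+00,  0.00000000e+00,  0.00000000e+00,
         1.00000000e+00]])}
```

View pics/side0.png

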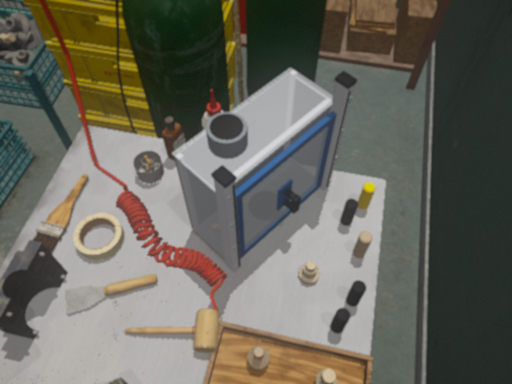

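View pics/top0.png

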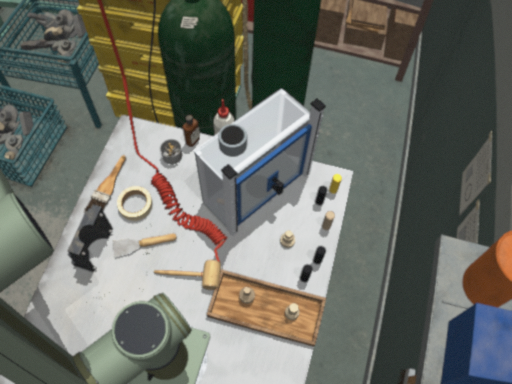

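The side view shows the cabinet with its sash to the lower right (guide tops near (224,175) and (346,80), handle (291,201)). The straight core is at (362,244), the stepped core at (309,271), and black and yellow decoys stand around them. The top view agrees. I'll enlarge the side view to measure.

```bash
python3 - <<'E'
from h import *
z=np.load("side0.npz");im=z["im"];d=z["d"]
c=im[60:290,165:395];cv2.imwrite("pics/sc.png",cv2.resize(c,(690,690),interpolation=cv2.INTER_CUBIC)[:600,:,::-1])
for nm in("side","top"):
    zz=np.load(nm+"0.npz");dd=zz["d"];I=zz["im"]
    hsv=cv2.cvtColor(I,cv2.COLOR_RGB2HSV)
    # full point cloud
    H,W=dd.shape
    K=np.array(optics.camera_params(nm)["mtx"])
    P=np.array([[at_depth(nm,u,v,dd[v,u]) if dd[v,u]>0 else [0,0,-999] for u in range(W)] for v in range(H)])
    np.save(nm+"P",P)
    pts=dict(side=[(224,175),(346,79),(291,201),(286,190),(362,236),(309,264),(227,133)],top=[(229,173),(317,104),(279,187),(328,214),(288,234),(232,138)])[nm]
    for u,v in pts: print(nm,u,v,np.median(P[v-1:v+2,u-1:u+2].reshape(-1,3),0).round())
    # upper black caps z~343
E
```

```text
Traceback (most recent call last):
  File "h.py", line 16, in at_depth
    o,d=ray(name,u,v);return o+d*D
        ~~~^^^^^^^^^^
  File "h.py", line 4, in ray
    p=optics.camera_params(name);K=np.array(p["mtx"]);k=p["k1"]
ValueError: time passes only in moves, steps and waits
```

View pics/sc.png

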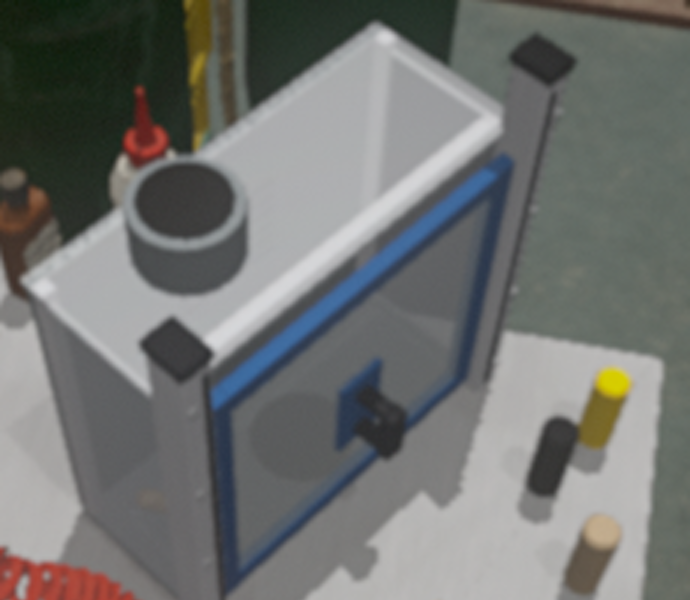

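The crop shows the guide caps (black), the plate through the sash near full-frame (263,206), the grip bar near (292,201), and the small core at the left (+y) end. I'll cache the calibration and measure.

```bash
cat > h.py <<'E'
import numpy as np, cv2
from plant import ctrl, sensors, optics
CP={n:optics.camera_params(n) for n in("side","top","wrist")}
def ext(name,st=None):
    p=CP[name]
    if name!="wrist": return np.array(p["R"]),np.array(p["t"])
    st=st or sensors.read_state();T=np.array(p["T_tool_cam"]);E=np.array(st["eef_rot"])
    R=(E@T[:3,:3]).T;return R,-R@(E@T[:3,3]+np.array(st["eef_pos"]))
def ray(name,u,v,st=None):
    "origin, directions (N,3) with unit optical depth"
    p=CP[name];K=np.array(p["mtx"]);R,t=ext(name,st)
    d=np.stack([(np.ravel(u)-K[0,2])/K[0,0],(np.ravel(v)-K[1,2])/K[1,1]],1).astype(float);s=d.copy()
    for _ in range(30): s=d/(1+p["k1"]*(s**2).sum(1,keepdims=True))
    return -R.T@t, np.c_[s,np.ones(len(s))]@R
def on_z(name,u,v,z,st=None):
    o,d=ray(name,u,v,st);return o+d*((z-o[2])/d[:,2])[:,None]
def cloud(name,D,st=None):
    v,u=np.mgrid[:384,:512];o,d=ray(name,u,v,st)
    return (o+d*D.reshape(-1,1)).reshape(384,512,3)
def proj(name,X,st=None):
    p=CP[name];K=np.array(p["mtx"]);R,t=ext(name,st);c=np.atleast_2d(X)@R.T+t
    s=c[:,:2]/c[:,2:];s=s*(1+p["k1"]*(s**2).sum(1,keepdims=True))
    return s*[K[0,0],K[1,1]]+[K[0,2],K[1,2]]
E
python3 - <<'E'
from h import *
for nm,g in(("side",[(224,175),(346,79)]),("top",[(229,173),(317,104)])):
    z=np.load(nm+"0.npz");I=z["im"];P=cloud(nm,z["d"]);hsv=cv2.cvtColor(I,cv2.COLOR_RGB2HSV)
    for u,v in g:
        w=P[v-14:v+14,u-16:u+16].reshape(-1,3);c=I[v-14:v+14,u-16:u+16].reshape(-1,3).max(1)
        m=(abs(w[:,2]-343)<6)&(c<70);vv,uu=np.mgrid[v-14:v+14,u-16:u+16]
        uc,vc=uu.ravel()[m].mean(),vv.ravel()[m].mean()
        print(nm,"cap",m.sum(),uc,vc,on_z(nm,uc,vc,343).round(1),np.median(w[m],0).round(1))
    # sash blue frame
    m=(hsv[...,0]>100)&(hsv[...,0]<120)&(hsv[...,1]>120)&(hsv[...,2]>60)&(P[...,2]>0)&(P[...,2]<600)&(P[...,0]>0)
    m=m&(np.linalg.norm(P[...,:2]-[550,50],axis=2)<400)
    q=P[m];print(nm,"blue",m.sum(),np.percentile(q,[1,50,99],axis=0).round(0).tolist())
    vx,vy,x0,y0=cv2.fitLine(q[:,:2].astype(np.float32),cv2.DIST_HUBER,0,.01,.01).ravel();print(" line",vx,vy,x0,y0)
    # things standing on table, sand coloured
    m=(hsv[...,0]>5)&(hsv[...,0]<25)&(hsv[...,1]>40)&(P[...,2]>15)&(P[...,2]<140)&(hsv[...,2]>60)
    n,l,s,c=cv2.connectedComponentsWithStats(m.astype(np.uint8))
    for i in range(1,n):
        if s[i,4]>25:
            q=P[l==i];t=np.percentile(q[:,2],97);qq=q[q[:,2]>t-8];print(nm,c[i].round(),s[i,4],"top z",t.round(1),"topc",np.median(qq,0).round(1),"ctr",q.mean(0).round(1))
E
```

```text
side cap 257 223.50194552529183 176.6147859922179 [[398.5 -64.2 343. ]] [399.2 -63.9 341.7]
side cap 200 345.54 79.285 [[ 651.7 -220.8  343. ]] [ 653.  -220.9  342. ]
side blue 754 [[421.0, -209.0, 161.0], [518.0, -136.0, 266.0], [636.0, -76.0, 268.0]]
 line 0.8499418 -0.52687657 522.8154 -138.43289
side [95.  3.] 127 top z 27.9 topc [1177.4  574.7   23.2] ctr [1176.7  592.5   20. ]
side [116.  32.] 31 top z 139.2 topc [953.1 393.5 136.6] ctr [945.9 397.2 117.4]
side [117.  58.] 44 top z 75.0 topc [927.7 400.1  71.1] ctr [919.7 403.7  50.2]
side [169. 119.] 42 top z 126.9 topc [672.1 154.9 124.8] ctr [672.2 155.4 124.6]
side [171. 137.] 350 top z 100.6 topc [664.5 150.6  94.2] ctr [659.5 152.2  78.8]
side [147. 162.] 99 top z 43.7 topc [610.4 204.1  38.4] ctr [606.4 203.2  31.6]
side [365. 198.] 182 top z 74.3 topc [ 610.9 -315.4   71.6] ctr [ 611.6 -319.1   46.8]
side [ 98. 235.] 980 top z 32.2 topc [396.  240.7  29.1] ctr [395.9 241.   27.2]
side [363. 243.] 262 top z 79.2 topc [ 493.3 -325.4   76.3] ctr [ 488.5 -324.2   59.1]
side [309. 271.] 261 top z 55.9 topc [ 416.3 -225.8   5
[... 1410 characters left out ...]
 ctr [ 614.1 -322.4   46.5]
top [134. 202.] 353 top z 34.7 topc [403.1 245.5  30.4] ctr [398.6 242.   27.4]
top [328. 219.] 127 top z 82.0 topc [ 495.  -327.5   79.1] ctr [ 489.8 -326.7   62. ]
top [288. 238.] 150 top z 58.3 topc [ 416.9 -228.4   55.3] ctr [ 411.8 -228.6   35.6]
top [156. 239.] 248 top z 27.9 topc [307.  136.7  23.4] ctr [307.1 134.   22. ]
top [245. 296.] 1878 top z 49.5 topc [247.6 -51.7  47. ] ctr [ 216.7 -157.1   30.5]
top [247. 295.] 214 top z 79.0 topc [ 220.7 -162.9   77. ] ctr [ 215.8 -164.3   49.3]
top [292. 311.] 182 top z 72.4 topc [ 211.8 -291.3   69.4] ctr [ 206.3 -291.    45.8]
top [411. 380.] 60 top z 96.4 topc [ 103.3 -631.2   94.7] ctr [ 104.5 -632.7   64. ]
```

```bash
cat >> h.py <<'E'
YAW=np.arctan2(254.5,156.5); O=np.array([526.7,-142.8,0]); 
def cabR(): c,s=np.cos(YAW),np.sin(YAW); return np.array([[c,-s,0],[s,c,0],[0,0,1]])
def c2w(p): return O+cabR()@np.array(p,float)
def w2c(X): return (np.atleast_2d(X)-O)@cabR()
def toolR(tilt,flip=1,R=None):
    "tool z = inward*sin(tilt) - up*cos(tilt), jaws along cab y; flip=1: tool x (camera) outward/down"
    a=np.radians(tilt);z=np.array([np.sin(a),0,-np.cos(a)]);y=np.array([0,flip,0.]);x=np.cross(y,z)
    return (cabR() if R is None else R)@np.c_[x,y,z]
def tcp(g,Rt): return np.array(g)-6*Rt[:,2]
E
python3 - <<'E'
from h import *
print(np.degrees(YAW))
print("plate",w2c(on_z("side",263,206,14)))
def onx(nm,u,v,x):
    o,d=ray(nm,u,v);oc=w2c(o)[0];dc=d[0]@cabR();return oc+dc*(x-oc[0])/dc[0]
print("bar",onx("side",294.3,202.7,-42), onx("side",292.7,193,-35))
print("sash low left",onx("side",165+230/3,60+585/3,-7),"low right",onx("side",165+470/3,60+385/3,-7))
for nm,u,v in(("side",365.3,236.8),("top",328.5,214)): print("core",on_z(nm,u,v,78))
print(w2c([[494,-326,0],[416,-227,0],[614,-320,0]]).round())
core=np.array([494,-326.,50])
for tilt in(30,45,60,75,90):
  for f in(1,-1):
    R=toolR(tilt,f);r=[]
    for g in(c2w([-35,0,118]),c2w([-35,0,348]),c2w([-100,0,348]),c2w([-100,0,118]),core,core+[0,0,130],c2w([-80,20,90]),c2w([53,20,70]),c2w([53,-20,70])):
        q=ctrl.solve_ik(tcp(g,R),R);r.append(None if q is None else np.round(q,2).tolist())
    print(tilt,f,r)
E
```

```text
58.411342982601106
plate [[56.76895691 -1.85651967 14.        ]]
bar [-42.          14.63149715 158.78031979] [-35.          14.31849588 185.72747536]
sash low left [ -7.         129.39222472  41.57194812] low right [  -7.         -138.60209901    9.09087701]
core [[ 494.06309211 -325.60505244   78.        ]]
core [[ 498.56563998 -323.1690516    78.        ]]
[[-173.  -68.    0.]
 [-130.   50.    0.]
 [-105. -167.    0.]]
30 1 [[-0.77, 0.31, 1.81, 0.55, 1.21, 2.67], None, [-0.89, 0.07, 1.57, 0.49, 1.67, 2.81], [-0.89, 0.33, 1.79, 0.52, 1.26, 2.58], [-0.97, 0.57, 1.59, 0.5, 1.25, 2.5], [-0.97, 0.4, 1.54, 0.48, 1.45, 2.61], [-0.87, 0.33, 1.86, 0.54, 1.19, 2.56], [-0.61, 0.36, 1.87, 0.62, 1.04, 2.73], [-0.6, 0.43, 1.77, 0.61, 1.06, 2.76]]
30 -1 [[-0.77, 0.31, 1.81, 0.55, 1.21, -0.47], [-0.77, 0.06, 1.59, 0.51, 1.61, -0.23], [-0.89, 0.07, 1.57, 0.49, 1.67, -0.33], [-0.89, 0.33, 1.79, 0.52, 1.26, -0.56], [-0.97, 0.57, 1.59, 0.5, 1.25, -0.64], [-0.97, 0.4, 1.54, 0.48, 1.45, -0.53], [-0.87, 0.33, 1.86, 0.54, 1.19, -0.58], [-0.61, 0.36, 1.87, 0.62, 1.04, -0.41], [-0.6, 0.43, 1.77, 0.61, 1.06
[... 2172 characters left out ...]
5, 1.69, 1.16, 1.84, 2.12], [-1.04, 0.41, 1.74, 1.29, 1.97, 2.5], [-1.14, 0.45, 1.68, 1.23, 2.06, 2.5], [-1.14, 0.87, 1.63, 1.08, 1.91, 2.12], [-1.17, 1.1, 1.32, 1.08, 1.96, 2.19], [-1.17, 0.87, 1.41, 1.14, 2.03, 2.33], [-1.13, 0.91, 1.68, 1.07, 1.86, 2.06], [-0.9, 0.92, 1.75, 1.26, 1.72, 2.02], [-0.87, 0.95, 1.66, 1.29, 1.73, 2.08]]
90 -1 [[-1.04, 0.85, 1.69, 1.16, 1.84, -1.03], [-1.04, 0.41, 1.74, 1.29, 1.97, -0.64], [-1.14, 0.45, 1.68, 1.23, 2.06, -0.64], [-1.14, 0.87, 1.63, 1.08, 1.91, -1.02], [-1.17, 1.1, 1.32, 1.08, 1.96, -0.95], [-1.17, 0.87, 1.41, 1.14, 2.03, -0.81], [-1.13, 0.91, 1.68, 1.07, 1.86, -1.09], [-0.9, 0.92, 1.75, 1.26, 1.72, -1.13], [-0.87, 0.95, 1.66, 1.29, 1.73, -1.06]]
```

```bash
python3 - <<'E'
from h import *
for nm,(u0,u1,v0,v1) in(("side",(283,302,185,217)),("top",(270,288,175,197))):
    z=np.load(nm+"0.npz");I=z["im"].astype(int);P=cloud(nm,z["d"]);C=w2c(P.reshape(-1,3)).reshape(384,512,3)
    m=np.zeros((384,512),bool);m[v0:v1,u0:u1]=True
    k=m&(I.max(2)<60)
    print(nm,k.sum(),"black cab pct",np.percentile(C[k],[5,25,50,75,95],axis=0).round(0).tolist())
    b=(I[...,2]>I[...,0]+35)&(abs(C[...,0])<60)&(abs(C[...,1])<160)&(C[...,2]>0)&(C[...,2]<300)
    for lo in(0,50,100,150,200,250):
        s=b&(C[...,2]>=lo)&(C[...,2]<lo+50)
        if s.sum()>5: print(nm,lo,s.sum(),"x",np.percentile(C[s][:,0],[10,50,90]).round(1),"y",np.percentile(C[s][:,1],[2,98]).round(0),"zmin",C[s][:,2].min().round())
    for lo,hi in((-140,-70),(-70,0),(0,70),(70,140)):
        s=b&(C[...,1]>lo)&(C[...,1]<hi)&(C[...,2]>200);print("  y",lo,"x",np.percentile(C[s][:,0],[10,50,90]).round(1),"ztop",np.percentile(C[s][:,2],98).round())
E
```

```text
side 216 black cab pct [[-39.0, -6.0, 107.0], [-36.0, -2.0, 114.0], [-28.0, 3.0, 139.0], [-14.0, 5.0, 148.0], [-6.0, 7.0, 150.0]]
side 0 123 x [-2.8 -1.7 -0.1] y [-116.  110.] zmin 27.0
side 150 50 x [-3.9 -2.4 -0.1] y [-151.   16.] zmin 155.0
side 250 873 x [-2.7  1.5  6.9] y [-128.  123.] zmin 257.0
  y -140 x [-3.1  1.2  6.6] ztop 268.0
  y -70 x [-2.8  1.4  6.9] ztop 268.0
  y 0 x [-2.5  1.6  7. ] ztop 268.0
  y 70 x [-2.4  1.7  7.3] ztop 281.0
top 134 black cab pct [[-40.0, -9.0, 108.0], [-35.0, -5.0, 114.0], [-24.0, -0.0, 142.0], [-12.0, 2.0, 150.0], [-4.0, 5.0, 152.0]]
top 0 116 x [-4.3 -2.3 -0.4] y [-126.  119.] zmin 28.0
top 50 26 x [-4.6 -3.4 -2.4] y [-129.  126.] zmin 51.0
top 100 57 x [-5.6 -4.1 -2. ] y [-130.  126.] zmin 101.0
top 150 71 x [-4.5 -2.7 -1. ] y [-134.  125.] zmin 150.0
top 200 40 x [-3.7 -2.4 -1.3] y [-134.  125.] zmin 201.0
top 250 503 x [-3.3  0.2  6.4] y [-131.  121.] zmin 250.0
  y -140 x [-3.  -0.6  6.7] ztop 271.0
  y -70 x [-3.6 -0.   6.7] ztop 272.0
  y 0 x [-3.5  0.5  6.6] ztop 271.0
  y 70 x [-3.6 -0.8  5.6] ztop 271.0
```

```bash
cat >> h.py <<'E'
O=O+cabR()@np.array([3,-1,0])
def go(p,R,vel=None,thr=None):
    "p: grasp point in world"
    if vel: return ctrl.move_l(tcp(p,R),R,vel=vel,threshold=thr)
    ctrl.move_ptp(tcp(p,R),R)
def snap(n,name):
    st=sensors.read_state();im,d=optics.grab_frame(n);cv2.imwrite(f"pics/{name}.png",im[:,:,::-1]);np.savez(name,im=im,d=d,p=st["eef_pos"],R=st["eef_rot"]);return im,d,st
def load(name):
    z=np.load(name+".npz");return z["im"],z["d"],dict(eef_pos=z["p"],eef_rot=z["R"])
def rep():
    s=sensors.read_state();print("t",round(s["t"],2),"pos",s["eef_pos"].round(1),"F",s["force"].round(1),"grip",round(s["grip_width"],1))
E
python3 - <<'E'
from h import *
st=sensors.read_state()
for z in(600,560,520,480):
    p=[240.8,521.4,z]
    if ctrl.solve_ik(p,st["eef_rot"]) is not None: break
ctrl.move_ptp(p,st["eef_rot"]);rep()
R=toolR(60,1)
go(c2w([-170,0,400]),R);rep()
go(c2w([-150,0,150]),R);rep()
snap("wrist","w1")
E
```

```text
t 1.39 pos [241.  521.6 597.8] F [ 0.8 -1.2 -0.1] grip 85.7
t 4.38 pos [ 437.8 -289.5  403.2] F [0.2 0.1 0.6] grip 84.9
t 5.37 pos [ 448.6 -274.1  154.4] F [ 0.3 -0.2  0.1] grip 85.4
```

View pics/w1.png

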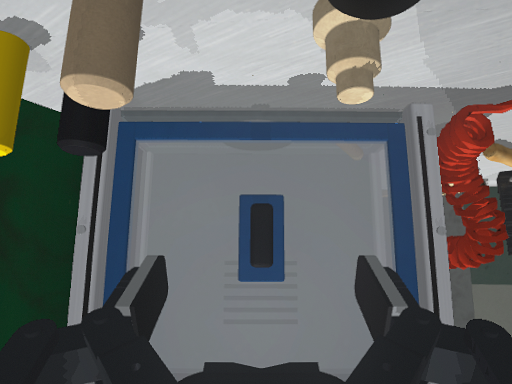

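The wrist view is inverted, with image up being down in the world. It shows the bar centred at (262,235), spanning rows 203–268, the straight core's top at upper left (98,90), and the stepped core at (355,95). I'll measure the bar and both cores from it.

```bash
python3 - <<'E'
from h import *
im,d,st=load("w1");I=im.astype(int)
P=cloud("wrist",d,st);C=w2c(P.reshape(-1,3)).reshape(P.shape)
m=np.zeros(d.shape,bool);m[198:272,245:280]=1;k=m&(I.max(2)<75)
v,u=np.nonzero(k);print("bar px",u.min(),u.max(),v.min(),v.max(),"cab",np.percentile(C[k],[3,50,97],axis=0).round(1).tolist())
b=(I[...,2]>I[...,0]+35)&(abs(C[...,0])<40);
for lo,hi in((-140,-100),(-60,60),(100,140)):
    s=b&(C[...,1]>lo)&(C[...,1]<hi);print("blue",lo,np.percentile(C[s],[3,50,97],axis=0).round(1).tolist())
for n,(u0,u1,v0,v1) in dict(core=(55,145,0,112),step=(305,395,0,106)).items():
    w=P[v0:v1,u0:u1].reshape(-1,3);c=I[v0:v1,u0:u1].reshape(-1,3);s=(c[:,0]>c[:,2]+15)&(w[:,2]>5)&(w[:,2]<95)
    w=w[s];t=np.percentile(w[:,2],98);tt=w[w[:,2]>t-3];print(n,"top",t.round(1),tt.mean(0).round(1),(tt.max(0)-tt.min(0)).round(),"all",w.mean(0).round(1),w.min(0).round(),w.max(0).round())
E
```

```text
bar px 250 272 203 267 cab [[-42.4, -9.7, 101.4], [-40.8, -1.3, 124.8], [-37.9, 7.2, 147.4]]
blue -140 [[-7.2, -135.7, 20.2], [-5.8, -126.8, 89.6], [-4.0, -105.6, 167.2]]
blue -60 [[-7.3, -52.8, 18.5], [-5.6, -0.7, 88.0], [-3.4, 52.5, 159.4]]
blue 100 [[-5.8, 105.4, 20.1], [-4.4, 124.4, 90.2], [-2.9, 133.2, 166.4]]
core top 77.5 [ 492.9 -328.1   76.5] [26. 27.  4.] all [ 488.3 -330.3   61.8] [ 481. -340.    8.] [ 643. -226.   78.]
step top 54.4 [ 416.9 -229.7   54.2] [ 43. 102.  26.] all [ 416.9 -235.2   31.9] [ 385. -318.    5.] [ 440. -210.   78.]
```

```bash
python3 - <<'E'
from h import *
R=toolR(60,1)
ctrl.gripper_to(55)
go(c2w([-36,-1,125]),R,vel=120);rep()
ctrl.gripper_to(10,force=70);ctrl.hold(.2);rep()
go(c2w([-36,-1,340]),R,vel=90);rep()
print(go(c2w([-36,-1,353]),R,vel=30,thr=22));rep()
ctrl.hold(.3);rep()
snap("side","s1")
E
python3 - <<'E'
import cv2;a=cv2.imread("pics/s1.png")[40:290,165:395];cv2.imwrite("pics/s1c.png",cv2.resize(a,None,fx=2.3,fy=2.3,interpolation=2))
E
```

```text
t 6.95 pos [ 508.5 -177.1  128.2] F [ 0.8 -0.5 -0.1] grip 55.0
t 7.58 pos [ 508.  -177.1  128. ] F [-4.4 -3.8  2. ] grip 17.1
t 10.12 pos [ 508.  -177.   341.5] F [-1.6 -6.7 -9.8] grip 16.6
False
t 10.7 pos [ 507.9 -177.   351.6] F [  3.9  -5.6 -19.5] grip 16.5
t 11.0 pos [ 507.9 -177.   351.6] F [  4.3  -5.4 -18.8] grip 16.4
```

View pics/s1c.png

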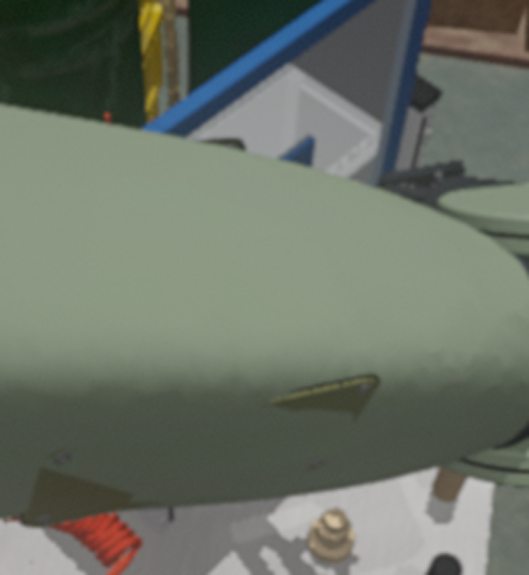

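The arm hides most of the cabinet here, but the sash is clearly up. The force rise to 19 N at handle z ≈ 349 also fits the upper stop. I'll release, back off, and look inside with the wrist camera.

```bash
python3 - <<'E'
from h import *
R=toolR(60,1)
ctrl.gripper_to(60)
p=sensors.read_state()["eef_pos"]+6*R[:,2]
go(p+cabR()@[-75,0,0],R,vel=150);rep()
go(c2w([-150,-15,150]),R);ctrl.hold(.15);rep()
snap("wrist","w2")
E
```

```text
t 12.18 pos [ 469.2 -240.   356.9] F [ 1.8 -0.3  0.3] grip 59.7
t 13.18 pos [ 461.5 -281.7  155.1] F [-0.3 -0.1  0.4] grip 59.9
```

View pics/w2.png

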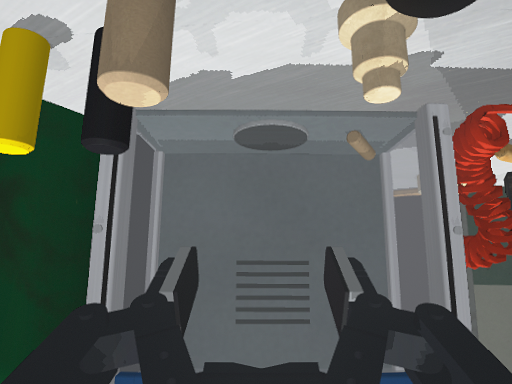

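The sash is up, with its blue lower edge just at the image bottom (row ~380). The plate ellipse is centred near (271,136), the small core lies at (361,145), and the straight core's top is at (135,88). I'll compute the plate centre and the core axis.

```bash
python3 - <<'E'
from h import *
im,d,st=load("w2");I=im.astype(int)
P=cloud("wrist",d,st);C=w2c(P.reshape(-1,3)).reshape(P.shape)
g=cv2.GaussianBlur(cv2.cvtColor(im,cv2.COLOR_RGB2GRAY),(3,3),0);print(g[118:156:3,270],g[137,225:318:4])
k=(C[...,2]>11.5)&(C[...,2]<17)&(C[...,0]>0)&(C[...,0]<115)&(abs(C[...,1])<130)
k[:,:225]=0;k[:,325:]=0
c=C[k];print("depth plate",k.sum(),np.percentile(c,[2,50,98],axis=0).round(1).tolist())
roi=g[115:158,222:322];m=(roi<np.median(roi)-12).astype(np.uint8)
m=cv2.morphologyEx(m,cv2.MORPH_OPEN,np.ones((3,3)))
n,l,s,cc=cv2.connectedComponentsWithStats(m)
for i in range(1,n):
    if s[i,4]>150:
        v,u=np.nonzero(l==i);X=w2c(on_z("wrist",u+222,v+115,14,st));print("dark",s[i],"mid",(X.min(0)+X.max(0))/2,X.max(0)-X.min(0),X.mean(0))
w=P[0:112,95:180].reshape(-1,3);q=I[0:112,95:180].reshape(-1,3);t=w[(q[:,0]>q[:,2]+15)&(w[:,2]>73.5)&(w[:,2]<82)]
print("core",t.mean(0),(t.min(0)+t.max(0))/2,t.max(0)-t.min(0))
b=(I[...,2]>I[...,0]+35);b[:370]=0;b[:, :110]=0;print("sash edge",b.sum(),np.percentile(C[b],[5,50,95],axis=0).round().tolist())
E
```

```text
[120 133 117  81  81  82  82  82  79  75  72  99  99] [122 123 113  82  83  83  82  83  83  83  82  83  83  83  82  82  82  82
  82  82  81 117 119 119]
depth plate 1645 [[12.9, -43.8, 11.9], [45.9, -6.7, 13.1], [88.1, 30.5, 13.8]]
dark [  13   11   72   25 1444] mid [54.10729745 -5.97968238 14.        ] [7.80603126e+01 7.95547615e+01 2.84217094e-14] [50.54628743 -6.22977701 14.        ]
core [ 492.62412685 -328.61716429   76.23553644] [ 494.68394392 -326.26838247   75.73960291] [26.55810226 27.40221194  4.44865144]
sash edge 624 [[-7.0, -134.0, 239.0], [-5.0, 58.0, 241.0], [1.0, 105.0, 245.0]]
```

```bash
python3 - <<'E'
from h import *
core=np.array([493.7,-327.3,0])
z=np.load("side0.npz");I=z["im"].astype(int);P=cloud("side",z["d"])
m=(P[...,2]>15)&(P[...,2]<95)&(np.linalg.norm(P[...,:2]-core[:2],axis=2)<190)
m=m&~((abs(w2c(P.reshape(-1,3)).reshape(P.shape)[...,0])<50))
n,l,s,c=cv2.connectedComponentsWithStats(m.astype(np.uint8))
for i in range(1,n):
    if s[i,4]>40:
        q=P[l==i];t=np.percentile(q[:,2],97);T=q[q[:,2]>t-4];ctr=(T.min(0)+T.max(0))/2
        print(c[i].round(),s[i,4],"top",t.round(),ctr.round(),"rel cab",((ctr-core)@cabR()).round())
for yaw in(-30,-15,0,15,30):
    a=np.radians(yaw);Rz=np.array([[np.cos(a),-np.sin(a),0],[np.sin(a),np.cos(a),0],[0,0,1]])@cabR()
    R=toolR(45,1,Rz);print(yaw,[np.round(ctrl.solve_ik(tcp(core+[0,0,h],R),R),2) if ctrl.solve_ik(tcp(core+[0,0,h],R),R) is not None else None for h in(52,190)])
E
```

```text
[357. 202.] 569 top 79.0 [ 596. -304.   78.] rel cab [ 73. -75.  78.]
[362. 243.] 304 top 79.0 [ 495. -325.   78.] rel cab [ 2. -0. 78.]
[309. 271.] 268 top 56.0 [ 417. -226.   54.] rel cab [ 47. 118.  54.]
[356. 292.] 343 top 79.0 [ 384. -324.   78.] rel cab [-55.  95.  78.]
[340. 319.] 344 top 79.0 [ 321. -300.   78.] rel cab [-67. 161.  78.]
-30 [array([-1.11,  0.52,  1.82,  0.93,  1.08,  2.52]), array([-1.11,  0.28,  1.79,  0.84,  1.25,  2.76])]
-15 [array([-1.09,  0.6 ,  1.68,  0.8 ,  1.25,  2.45]), array([-1.09,  0.38,  1.65,  0.76,  1.43,  2.63])]
0 [array([-1.06,  0.68,  1.53,  0.68,  1.42,  2.36]), array([-1.06,  0.48,  1.51,  0.67,  1.6 ,  2.5 ])]
15 [array([-1.01,  0.75,  1.4 ,  0.56,  1.57,  2.25]), array([-1.01,  0.57,  1.37,  0.57,  1.76,  2.37])]
30 [array([-0.95,  0.82,  1.27,  0.44,  1.71,  2.13]), array([-0.95,  0.65,  1.24,  0.47,  1.89,  2.22])]
```

```bash
python3 - <<'E'
from h import *
R=toolR(45,1);G=np.array([493.7,-327.3,50.])
ctrl.gripper_to(58)
go(G-115*R[:,2],R);rep()
print(go(G,R,vel=90,thr=12));rep()
ctrl.gripper_to(15,force=35);ctrl.hold(.2);rep()
go(G+[0,0,50],R,vel=80);ctrl.hold(.2);rep()
snap("wrist","w3");snap("side","s3")
a=cv2.imread("pics/w3.png");b=cv2.imread("pics/s3.png")[130:330,260:420];b=cv2.resize(b,None,fx=1.9,fy=1.9)
c=np.zeros((384,800,3),np.uint8);c[:,:490]=a[:,:490];c[:380,495:495+304]=b;cv2.imwrite("pics/c3.png",c)
E
```

```text
t 14.0 pos [ 448.7 -400.3  135.6] F [ 0.3  0.3 -0.5] grip 58.1
False
t 15.43 pos [ 491.6 -331.7   54.7] F [-0.1 -0.6  0.5] grip 57.6
t 16.0 pos [ 491.6 -331.4   54.6] F [-0.9 -2.2  2.6] grip 27.5
t 16.98 pos [ 491.2 -330.5  103.6] F [-0.2  0.4 -1.4] grip 27.0
```

View pics/c3.png

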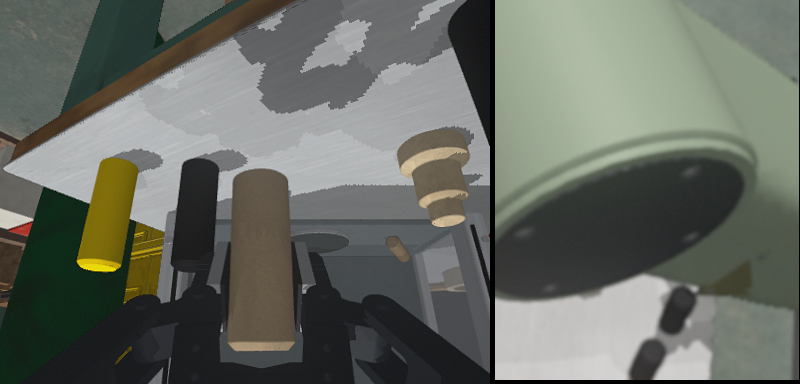

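The core is held between the pads and looks upright, with its foot at image (262,175) and its top at (262,345). The yellow, black and stepped parts are untouched. I'll check its axis from the depth image before entering.

```bash
python3 - <<'E'
from h import *
im,d,st=load("w3");I=im.astype(int);P=cloud("wrist",d,st)
w=P[165:352,228:298].reshape(-1,3);q=I[165:352,228:298].reshape(-1,3)
g=st["eef_pos"]+6*st["eef_rot"][:,2]
s=(q[:,0]>q[:,2]+12)&(np.linalg.norm(w[:,:2]-g[:2],axis=1)<30)&(w[:,2]>20)
w=w[s];print("grasp",g.round(1),"z range",np.percentile(w[:,2],[1,99]).round(1))
rel=(w-g)@cabR()
for z0 in range(-50,40,10):
    t=rel[(rel[:,2]>=z0)&(rel[:,2]<z0+10)]
    if len(t)>20: print(z0,len(t),"xfront",np.percentile(t[:,0],5).round(1),"ymid",((np.percentile(t[:,1],2)+np.percentile(t[:,1],98))/2).round(1))
E
```

```text
grasp [ 493.4 -326.9   99.3] z range [ 50.3 125.5]
-50 1027 xfront -10.8 ymid -0.3
-40 1122 xfront -10.9 ymid -0.4
-30 1232 xfront -10.9 ymid -0.3
-20 1345 xfront -10.9 ymid -0.1
-10 1482 xfront -10.8 ymid -0.1
0 1614 xfront -10.8 ymid -0.2
10 1768 xfront -10.9 ymid -0.1
20 1261 xfront -10.7 ymid -0.1
```

```bash
python3 - <<'E'
from h import *
R=toolR(45,1);y=-6
go(c2w([-80,y,98]),R,vel=130);rep()
go(c2w([50,y,94]),R,vel=100);rep()
go(c2w([50,y,69]),R,vel=50)
print(go(c2w([50,y,58]),R,vel=15,thr=4));ctrl.hold(.2);rep()
snap("wrist","w4")
E
```

```text
t 18.11 pos [ 490.5 -216.6  102.4] F [-0.  -0.4 -0.6] grip 27.4
t 19.56 pos [ 558.2 -105.6   98.3] F [ 0.5 -0.  -1.7] grip 27.2
True
t 20.87 pos [ 558.5 -105.1   68.5] F [-0.4 -1.8  6.1] grip 27.2
```

View pics/w4.png

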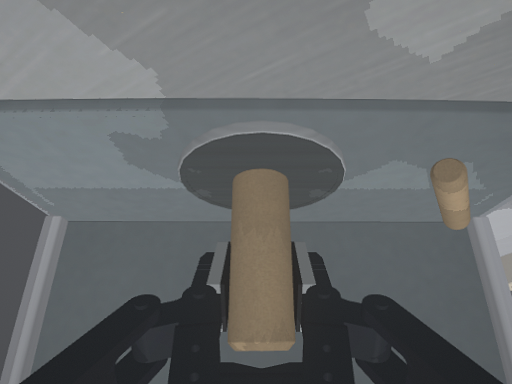

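The foot is centred sideways on the plate (plate columns 180–345, core at 261), with its near edge at row ~171. I'll check its depth position on the plate.

```bash
python3 - <<'E'
from h import *
im,d,st=load("w4");I=im.astype(int)
for u,v,n in((262,170.5,"foot near"),(262,136,"plate near"),(262,133,"rim"),(305,205,"plate rear right"),(345,170,"plate right"),(180,170,"plate left")):
    print(n,w2c(on_z("wrist",u,v,14,st)).round(1))
P=cloud("wrist",d,st);w=P[165:350,228:298].reshape(-1,3);q=I[165:350,228:298].reshape(-1,3);c=w2c(w)
s=(q[:,0]>q[:,2]+12)&(abs(c[:,0]-50)<30);c=c[s]
for z0 in range(14,95,15):
    t=c[(c[:,2]>=z0)&(c[:,2]<z0+15)];
    if len(t): print(z0,np.percentile(t[:,0],3).round(1),np.percentile(t[:,1],[2,98]).round(1))
print(c[:,2].min(),c[:,2].max())
k=np.zeros(d.shape,bool);k[125:212,175:350]=1;C=w2c(P.reshape(-1,3)).reshape(P.shape);k&=(C[...,2]>10.5)&(C[...,2]<17)&(I[...,0]<I[...,2]+8);print("plate",np.percentile(C[k],[1,50,99],axis=0).round(1).tolist())
E
```

```text
foot near [[41.5 -5.9 14. ]]
plate near [[13.4 -6.  14. ]]
rim [[11.4 -6.  14. ]]
plate rear right [[82.8 19.4 14. ]]
plate right [[41.  33.4 14. ]]
plate left [[ 41.  -44.7  14. ]]
14 39.0 [-19.8   6. ]
29 38.9 [-19.6   6.2]
44 39.0 [-19.5   6.6]
59 39.0 [-19.4   6.7]
74 39.1 [-19.4   6.5]
89 40.3 [-17.7   4.8]
12.578443335455532 90.79602762872894
plate [[11.8, -44.6, 10.7], [35.2, -5.9, 13.0], [83.6, 32.4, 13.9]]
```

The core spans x 39–67, so its axis is at about (53.5, −6.5). The plate spans x 12–~95 about (54, −6). The core is upright with its foot at plate height, so I'll release, retract and look.

```bash
python3 - <<'E'
from h import *
R=toolR(45,1)
p=sensors.read_state()["eef_pos"]+6*R[:,2]
ctrl.gripper_to(52);ctrl.hold(.2)
go(p-60*R[:,2],R,vel=100);rep()
go(p-60*R[:,2]+cabR()@[-140,0,0],R,vel=180);rep()
R=toolR(60,1)
go(c2w([-150,-5,150]),R);snap("wrist","w5")
E
```

```text
t 22.23 pos [ 536.  -141.1  110.9] F [ 0.7  0.7 -0.1] grip 52.1
t 23.16 pos [ 463.  -259.4  110.7] F [ 0.4 -0.4 -0.3] grip 52.4
```

View pics/w5.png

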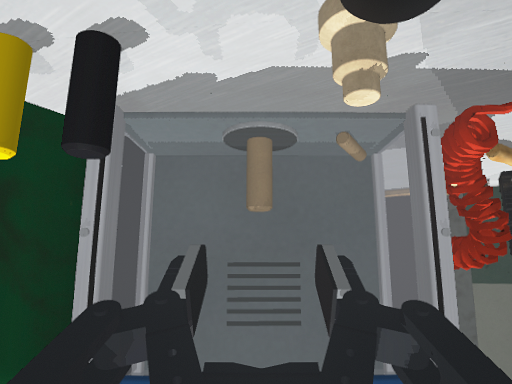

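The core stands upright on the plate (foot at (260,138), top at (260,208)), clear of everything, and the small and stepped cores are where they were. Next I'll regrip the handle and lower the sash gently.

```bash
python3 - <<'E'
from h import *
R=toolR(60,1)
ctrl.gripper_to(55)
go(c2w([-120,-1,346]),R);rep()
print(go(c2w([-36,-1,346]),R,vel=110,thr=12));rep()
ctrl.gripper_to(10,force=70);ctrl.hold(.2);rep()
go(c2w([-36,-1,140]),R,vel=70);rep()
print(go(c2w([-36,-1,110]),R,vel=20,thr=12));rep()
ctrl.hold(.3);rep()
E
```

```text
t 24.57 pos [ 464.1 -247.4  347.5] F [ 1.   0.  -0.4] grip 55.1
False
t 25.49 pos [ 508.4 -176.7  348.9] F [-0.1 -1.   0.6] grip 55.2
t 26.12 pos [ 508.  -177.   348.9] F [-4.5 -3.6  0.8] grip 16.7
t 29.21 pos [ 508.1 -177.   143.4] F [-6.2 -3.1  2.5] grip 17.0
True
t 30.38 pos [ 508.  -177.1  119. ] F [-2.3 -0.9  3.8] grip 17.0
t 30.68 pos [ 508.  -177.1  119. ] F [-0.1 -1.1  5. ] grip 16.9
```

```bash
python3 - <<'E'
from h import *
R=toolR(60,1)
p=sensors.read_state()["eef_pos"]+6*R[:,2]
print(go(p-[0,0,4],R,vel=10,thr=10));rep()
ctrl.gripper_to(55);ctrl.hold(.1)
p=sensors.read_state()["eef_pos"]+6*R[:,2]
go(p+cabR()@[-110,0,20],R,vel=140);ctrl.hold(.2);rep()
im,d,st=snap("wrist","w6");I=im.astype(int)
P=cloud("wrist",d,st);C=w2c(P.reshape(-1,3)).reshape(P.shape)
b=(I[...,2]>I[...,0]+35)&(abs(C[...,0])<40)&(abs(C[...,1])<110);print("sash low edge z",np.percentile(C[b][:,2],[.5,2,5]).round(1))
k=(I.max(2)<75)&(C[...,0]>-46)&(C[...,0]<-34)&(abs(C[...,1])<15);print("bar z",np.percentile(C[k][:,2],[2,50,98]).round(1))
E
```

```text
True
t 30.93 pos [ 508.  -177.1  119. ] F [-1.2 -0.5  2.4] grip 16.7
t 32.62 pos [ 450.7 -269.9  139. ] F [ 0.2 -0.1 -0.2] grip 55.0
sash low edge z [10.7 11.2 12.1]
bar z [ 93.8 118.  140.8]
```

View pics/w6.png

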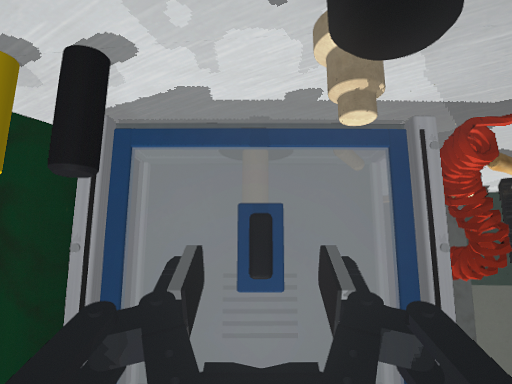

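The sash is down, the bar centre reads 118.0 mm and the lower edge about 10.7 mm. The core is seen upright behind the glass at column ~256, and the gripper is clear. I'll hand in.

```bash
python3 -c "
from h import *
ctrl.finish_job()"
```

```text
the job is handed in; nothing more can be done
```

The job is handed in at about 33 s of the 72 s allowed. I gripped the sash handle and raised the sash to its stop. I then took the straight core with the tool leaned back 45°, stood it on the steel plate, and lowered the sash until it met its lower stop. The gripper is clear of everything.

**Sash:**
- When raised, its lower edge measured about 240 mm above the table.
- After closing, the lower edge read about 10.7 mm and the handle centre 118.0 mm, which matches fully shut.
- The first slow push stopped at a 12 N force change. A second, gentle push at a 10 N limit moved it no further.

**Core:**
- It stayed upright while held.
- It stands at cabinet coordinates about (53.5, −6.5) mm, against a plate centre of about (54, −6) mm, so the whole foot is on the plate with roughly 28 mm to spare all round.
- In the last picture it still stands upright behind the sash.

**Other things:** the small core and the stepped core looked undisturbed in the wrist views. I did not re-check the glue bottle at the end, but the arm never worked near it.

**Disagreement:** my first pixel-picked estimate of the handle height, about 159–186 mm, was wrong. The depth readings and the wrist view gave about 125 mm, and I worked from that. No later check failed.

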